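# Dial open the galley's lock box

## Task

Open the grey steel lock box on the galley counter with its combination: turn the dial right (clockwise) to 60, left to 84, then right to 76 and carry on slowly to the right until you feel the bolt come up against its stop, without forcing it. Then raise the lid by its bow handle and leave it standing open, well past half way to upright. Leave the things around the box where they are.

Things in the scene. Friction and masses are not known exactly. Their poses are not given: they have to be found in the camera images.
- dial (a joint): Angle of the black combination dial on the lid, in rad; grows as it turns left (counter-clockwise from above). 100 numbers a turn: number at the index = value / 0.06283 (60 = 3.770, 84 = 5.278, 76 = 4.775 rad). Starts between 76 and 84; stays where it is left. Meet 60 and 84 within 1.5 numbers. If one is overrun, turn left a whole turn and begin again, right to 60.
- dial_knob (a point): On the dial's axis, half-way up its round fluted knob: 40 mm across, 31 mm high, standing on the dial's flat flange, 74 mm across, whose top is 15.5 mm below this point; the lid's top is 26.5 mm below it. The axis is upright with the lid shut. The fixed steel ring round the dial is 96 mm across, 5 mm high.
- dial_zero (a point): Middle of the wide white bar that marks 0 on the dial's flange, 29.5 mm from the axis. White lines run round the flange, numbers growing clockwise: long lines at every 10, middling at 5, 15 and so on, short at every 2; no figures.
- dial_index (a point): The short black index line on the steel ring round the dial, on the hinge side of the dial, 43 mm from its axis: the dial's number is read here.
- strike: Steel strike in the box under the dial, out of sight, which holds the hooked bolt. After 60 and 84, a sprung fence drops in as the dial passes 78 to 74 to the right; from there the dial draws the bolt to a stop on the strike. The strike is adjustable, so the stop comes anywhere from 69 to 57, and only within 1 number of it is the lid free. No stop by 55: begin again. Origin 114 mm before the box's centre.
- dial_spindle (a point): At the foot of the dial's spindle, on its axis, level with the lid's top. The dial turns with 0.03 to 0.07 N m, and with 0.05 to 0.1 N m while it draws the bolt; from the stop on the torque climbs by 0.1 to 0.3 N m for each further number. A further 0.1 N m shows the stop; a further 0.2 N m (12 N on the bolt) forces the lock. The drawn bolt stays drawn when the dial is let go.
- lid (a joint): Angle of the lid in rad: 0 shut, growing as its front edge rises; 1.57 would be upright, it stops at 1.35. Balanced friction hinges hold it wherever it is left. Raising it takes 6 to 10 N upwards at the handle; if 14 N does not raise it, it is still bolted.
- lid_handle (a point): Centre of the round bar of the bow handle on the lid: 10 mm thick, 88 mm straight along the box's y axis, fixed at both ends, 40 mm above the lid's top. With the lid shut it lies 205 mm in front of the hinge line and 44 mm above it; it turns with the lid.
- lid_hinge (a point): Middle of the lid's hinge line, which runs along the box's y axis at its far top edge, 100 mm above the counter.
- lockbox: Grey steel lock box, fixed to the counter: 240 mm deep (x), 320 mm wide (y), lid top 104 mm high. Origin at the centre of its underside, z up; -x is its front towards the robot, the hinge at +x. The dial is 60 mm before its centre and 80 mm to +y (left seen from the robot), the handle 85 mm before its centre and 75 mm to -y. Its place and yaw vary.
- loaf_pan_centre (a point): Centre of the small aluminium loaf pan (170 x 90 mm, 55 mm high) standing loose to the left of the spoon. Leave alone.
- spoon_grip (a point): Handle of the wooden spoon (280 mm long, along its x) lying loose just left of the box. Leave alone.
- turntable_centre (a point): Centre of the lime plastic cake turntable (220 mm across, 30 mm high), right of the box. Leave alone.
- cake_tin_centre (a point): Centre of the white enamel cake tin (172 mm across, 96 mm high with its knob) on the turntable. Leave alone.

How it is judged (in metres and radians):
At the end, for the whole second after the job is handed in: The lid stands open by more than 0.78 rad (45 degrees) and is at rest (value of joint lid above 0.78 rad and velocity of joint lid between -0.02 and 0.02 rad/s); the robot touches nothing.
It fails at once if The lock is forced: the bolt bears on its strike with more than 12 N, by driving the dial hard against the stop or by heaving at the lid while it is still bolted (contact force between strike and anything else above 12 N).
It fails at once if The loaf pan is shifted by more than 20 mm (distance of loaf_pan_centre from where it was at the start of the episode above 0.02 m).
It fails at once if The wooden spoon is shifted by more than 20 mm (distance of spoon_grip from where it was at the start of the episode above 0.02 m).
It fails at once if The turntable is shifted by more than 20 mm (distance of turntable_centre from where it was at the start of the episode above 0.02 m).
It fails at once if The cake tin is shifted by more than 20 mm (distance of cake_tin_centre from where it was at the start of the episode above 0.02 m).
It also fails if it takes over 72 s, if anything falls off the work surface, if the arm or the gripper's body presses on something with over 40 N, if the wrist force passes 120 N, or if a joint passes its speed limit or range.

## Robot

A 7-joint arm with a two-finger parallel gripper is mounted at the origin on the work surface. World frame = base frame: x ahead of the robot, y to its left, z up, the work surface at z = 0. Lengths are in mm, angles in rad, forces in N, time in s.
With the tool pointing down it reaches from about 350 to 900 mm from the base axis. Payload 8.1 kg.
Tool frame: the origin (TCP) lies at the centre of the arm's flange, where the gripper is bolted on; the fingertips stand 178 mm ahead of it and the grasp point (between the pads) lies 159 mm ahead of it; z points along the fingers, y is the line along which they close (so a half turn about z gives the same grasp; the last joint's range is limited). The gripper opens to 92 mm and grips with 3 to 60 N. Pads are 19 mm wide; open, the fingers measure 130 mm over their backs; the gripper's body (75 mm by 190 mm) begins 47 mm behind the grasp point.
Start: joints at [-1.453, 0.434, 0.025, 1.573, -0.012, 1.134, -0.075], TCP at [136.905, 609.828, 404.742] pointing down, gripper open.
Joint ranges: [-2.62, 2.62], [-0.44, 2.09], [-1.27, 1.32], [0.08, 2.57], [-1.32, 4.46], [0.12, 2], [-2.74, 2.74]. Speed limits (rad/s): [2.22, 2.22, 3.01, 3.01, 3.14, 3.14, 3.14].

## Interface

Orientations are given as a unit quaternion [w, x, y, z].
In Python, from bench import r, eyes gives the robot as it stands. The module is installed in compiled form; this text tells all that it offers.
- The arm moves only by the tool play_rows, never from a script. Its argument "increments" is a list of rows, each a list of 3 entries, a list of its own where there are three numbers: the shift along the tool's x, y, z in units of 30 mm (1.0 is 30 mm), then the turn, a rotation vector about the tool's x, y, z in rad, then the opening, from -1 (shut) to 1 (fully open), so that 0 is half open. A call has exactly 10 rows; each row is the pose to reach, as a shift and turn from the pose commanded when the call began, along the tool's axes at that moment; what a row does not reach only later rows make up. A row lasts 1/8 s, in which the tool goes at most 62.5 mm and 10.7 degrees, less where a joint would pass 70% of its speed; a pose out of reach is approached as far as the arm can. A call with a gripper value outside its range is refused whole. The fingers move at their own pace and stop on an object; "force" is the grip in N (left out, the last holds). Time passes only in rows, so rows that repeat a pose let the fingers close, or fill a call up. It gives the time, the measured TCP pose, the force, the opening and the grip force at its end, in the units of the state.
- r.observe(): the state, without advancing time (a new reading comes with each control period).
- eyes.camera(name): name is "scene" or "top" or "wrist"; returns the picture (420x560x3 uint8, blue, green, red); there is no depth.
- eyes.calibration(name): a dict with "fovy" (degrees; the focal length in pixels is half the picture's height over the tangent of half this angle, whatever the lens; pixels are square), "cx", "cy" (the principal point, pixels), "eye" and "rotation" of the camera in the world; the wrist camera has in their place "hand_eye" (4x4, takes a point from camera to tool coordinates, whose origin is the TCP and whose axes are the flange's). Camera axes: x right, y up, looking along -z (the intrinsics and any distortion apply to the point x, -y, -z); pixel columns grow to the right and rows downward; lengths in mm; the calibration is good to about 2 mm. A picture is of the moment at which its call begins: read the wrist's pose just before it. calibration takes no time and is no camera call.
- r.finish_job(): hands the job in; it is judged then, once.
The state is a dict: "time": time; "joints": joint angles; "joint_vel": joint speeds; "effort": joint torques, N m; "tcp_pos": TCP position; "tcp_rot": TCP orientation; "contact_force": force on the tool from outside, world axes, zero at the start; "ft_torque": the same for the moment, N m; "width": finger opening in mm; "grasp_force": force on a finger pad.
Only numpy, scipy, OpenCV 4.12 (cv2) and the standard library are available. Lean on these libraries where they do the work, as an engineer would, in place of code of your own. Each camera call takes 0.05 s, during which the arm holds its last target. There are 200 camera calls.

## Working session

There is one attempt and no reset: what is moved stays moved. The work goes in short steps, Python scripts to look and compute and a tool call to move; the robot and the scene stay as the last step left them, time stands still between calls to the robot, and variables do not carry over. Pictures are saved under pics/ and viewed, at most 10 in all, crops included, and the job is handed in when it is done.

Besides the shell and the picture viewer there is one more tool, called by a JSON object that holds its "op" and its "data", one argument or row to a line. play_rows: Moves the arm, as the interface text tells. Its arguments: {"type":"object","properties":{"increments":{"type":"array","items":{"type":"array"}},"force":{"type":"number"}},"required":["increments"]}

```bash
mkdir -p pics; cat > h.py <<'E'
from bench import r, eyes
import numpy as np, cv2
from scipy.spatial.transform import Rotation as R
def cam(n):
    s=r.observe(); im=np.ascontiguousarray(eyes.camera(n)); c=eyes.calibration(n)
    f=210/np.tan(np.radians(c["fovy"])/2)
    if "hand_eye" in c:
        q=s["tcp_rot"]; T=np.eye(4); T[:3,:3]=R.from_quat([q[1],q[2],q[3],q[0]]).as_matrix(); T[:3,3]=s["tcp_pos"]
        T=T@np.array(c["hand_eye"]); eye=T[:3,3]; rot=T[:3,:3]
    else: eye=np.array(c["eye"]); rot=np.array(c["rotation"])
    return im,dict(f=f,cx=c["cx"],cy=c["cy"],eye=eye,rot=rot,raw=c)
def plane(k,u,v,z):
    d=k["rot"]@np.array([(u-k["cx"])/k["f"],-(v-k["cy"])/k["f"],-1])
    return k["eye"]+d*(z-k["eye"][2])/d[2]
def proj(k,p):
    c=k["rot"].T@(np.array(p,float)-k["eye"]); return np.array([k["cx"]+k["f"]*c[0]/-c[2],k["cy"]-k["f"]*c[1]/-c[2]])
E
python3 - <<'E'
from h import *
np.set_printoptions(precision=3,suppress=True)
for n in("scene","top"):
    im,k=cam(n); cv2.imwrite(f"pics/{n}0.png",im); print(n,k)
print(eyes.calibration("wrist")); print(r.observe())
E
```

```text
scene {'f': np.float64(515.5534419389055), 'cx': 286.9930336814799, 'cy': 209.53578883723665, 'eye': array([1138.185, -633.31 , 1117.143]), 'rot': array([0.88 , 0.329, 0.119, 0.32 ]), 'raw': {'fovy': 44.32501079612324, 'cx': 286.9930336814799, 'cy': 209.53578883723665, 'eye': array([1138.185, -633.31 , 1117.143]), 'rotation': array([0.88 , 0.329, 0.119, 0.32 ])}}
top {'f': np.float64(404.8307645979038), 'cx': 282.28784108956705, 'cy': 203.6242702259509, 'eye': array([ 497.605,    7.688, 1044.398]), 'rot': array([-0.702, -0.036,  0.016,  0.711]), 'raw': {'fovy': 54.834724981465655, 'cx': 282.28784108956705, 'cy': 203.6242702259509, 'eye': array([ 497.605,    7.688, 1044.398]), 'rotation': array([-0.702, -0.036,  0.016,  0.711])}}
{'fovy': 65.62742722730562, 'cx': 284.8393509760799, 'cy': 214.5799834072061, 'hand_eye': array([[-0.001,  0.968,  0.252, 67.733],
       [ 1.   ,  0.001, -0.   ,  0.175],
       [-0.001,  0.252, -0.968, 20.147],
       [ 0.   ,  0.   ,  0.   ,  1.   ]])}
{'time': 0.1, 'joints': array([-1.453,  0.435,  0.025,  1.574, -0.012,  1.134, -0.075]), 'joint_vel': array([ 0.001,  0.   ,  0.001, -0.002, -0.001,  0.001, -0.002]), 'effort': array([  0.002, -66.912,   0.988, -31.514,  -0.061,   0.037,   0.   ]), 'tcp_pos': array([136.856, 609.616, 404.05 ]), 'tcp_rot': array([-0.   ,  0.11 ,  0.994, -0.001]), 'contact_force': array([ 0.243, -0.112,  0.079]), 'ft_torque': array([-0.025, -0.05 ,  0.001]), 'grasp_force': 0.0, 'width': 91.62799334705625}
```

View pics/top0.png

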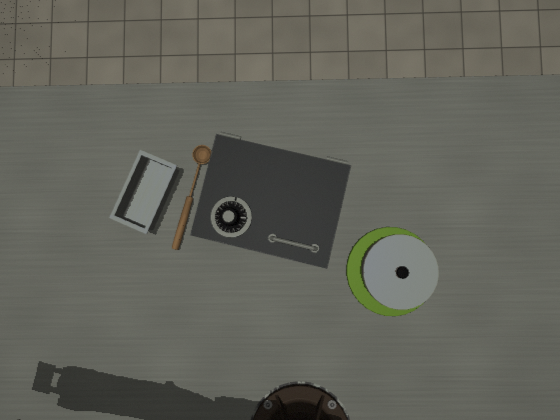

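View pics/scene0.png

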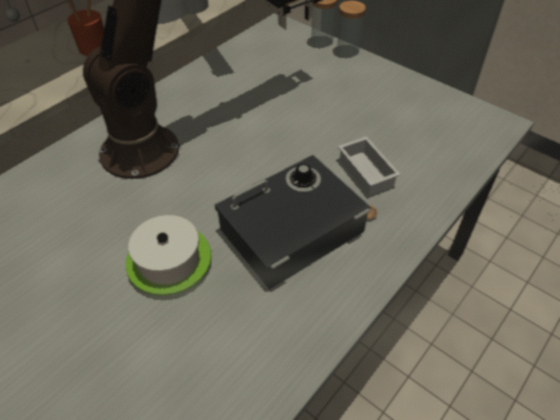

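The top view shows the box, with lid corners at about (217,134), (350,166), (327,268) and (192,235). The dial is at (230,216) and the handle runs from (272,239) to (315,249). The scene view agrees. The camera rotation is given as a quaternion, so I'll convert it and then measure.

```bash
sed -i 's/rot=np.array(c\["rotation"\])/q=c["rotation"]; rot=R.from_quat([q[1],q[2],q[3],q[0]]).as_matrix()/' h.py
python3 - <<'E'
from h import *
np.set_printoptions(precision=2,suppress=True)
im,k=cam("top")
C=[plane(k,u,v,104)[:2] for u,v in((217,134),(350,166),(327,268),(192,235))]
print(C,np.mean(C,0)); print([np.linalg.norm(C[i]-C[i-1]) for i in range(4)])
c=np.mean(C,0)
a=np.mean([C[0]-C[3],C[1]-C[2]],0); b=np.mean([C[0]-C[1],C[3]-C[2]],0)
print("yaw",np.arctan2(a[1],a[0]),np.arctan2(-b[0],b[1]))
y=np.arctan2(-b[0],b[1]); M=np.array([[np.cos(y),-np.sin(y)],[np.sin(y),np.cos(y)]])
print("dial",c+M@[-60,80],"handle",c+M@[-85,-75],plane(k,230.5,216.5,109)[:2],plane(k,272,239,144)[:2],plane(k,315,249,144)[:2])
# ring circle
g=im[185:250,200:265]; hh=cv2.inRange(cv2.cvtColor(g,cv2.COLOR_BGR2GRAY),95,255)
cs,_=cv2.findContours(hh,0,2); m=max(cs,key=cv2.contourArea); e=cv2.fitEllipse(m); print(e, plane(k,200+e[0][0],185+e[0][1],109)[:2])
s=r.observe(); q=s["tcp_rot"]; print(R.from_quat([q[1],q[2],q[3],q[0]]).as_matrix())
E
```

```text
[array([735.02, 187.2 ]), array([ 653.09, -124.89]), array([417.62, -66.59]), array([496.89, 245.83])] [575.65  60.39]
[np.float64(245.2352422903526), np.float64(322.66405680124603), np.float64(242.5900173115267), np.float64(322.32070072239424)]
yaw -0.24207540210368475 -0.2526056298614956
dial [537.55 152.84] handle [474.61   9.01] [538.64 154.78] [485.94  56.96] [462.84 -37.85]
((30.668455123901367, 31.421173095703125), (37.22211456298828, 37.70800018310547), 96.93753814697266) [538.82 154.38]
[[-0.98  0.22 -0.  ]
 [ 0.22  0.98 -0.  ]
 [-0.   -0.   -1.  ]]
```

{"op": "play_rows", "data": {
  "increments": [
    [[-1.6, -1.2, 0], [0, 0, 0.18], 1],
    [[-3.3, -2.4, 0], [0, 0, 0.36], 1],
    [[-4.9, -3.6, 0], [0, 0, 0.54], 1],
    [[-6.6, -4.8, 0], [0, 0, 0.72], 1],
    [[-8.2, -6.0, 0], [0, 0, 0.9], 1],
    [[-9.8, -7.2, 0], [0, 0, 1.08], 1],
    [[-11.5, -8.4, 0], [0, 0, 1.26], 1],
    [[-13.1, -9.5, 0], [0, 0, 1.44], 1],
    [[-14.8, -10.7, 0], [0, 0, 1.62], 1],
    [[-16.4, -11.9, 0], [0, 0, 1.8], 1]
  ]
}}

```text
time: 1.4
tcp_pos: [539.8, 152.2, 404.8]
tcp_rot: [-0.0, 0.849, 0.529, 0.0]
contact_force: [0.9, -0.4, -0.4]
width: 92.1
grasp_force: 0.0
```

```bash
python3 - <<'E'
from h import *
np.set_printoptions(precision=3,suppress=True)
im,k=cam("wrist"); cv2.imwrite("pics/w1.png",im); s=r.observe(); print(s)
for p in ([538.5,154,104],[538.5,154,115]): print(proj(k,p))
E
```

```text
{'time': 1.45, 'joints': array([-0.806,  0.362,  0.611,  1.765, -0.227,  1.083, -0.592]), 'joint_vel': array([-0.041, -0.049, -0.026,  0.058,  0.068, -0.011,  0.05 ]), 'effort': array([-18.952, -48.837,  -9.435, -25.211,  -3.304,   2.096,   0.494]), 'tcp_pos': array([543.641, 144.63 , 405.416]), 'tcp_rot': array([0.003, 0.853, 0.522, 0.001]), 'contact_force': array([ 3.598, -6.416,  1.812]), 'ft_torque': array([-0.494, -0.236, -0.095]), 'grasp_force': 0.0, 'width': 91.76271056671975}
[283.115 207.749]
[283.049 210.721]
```

View pics/w1.png

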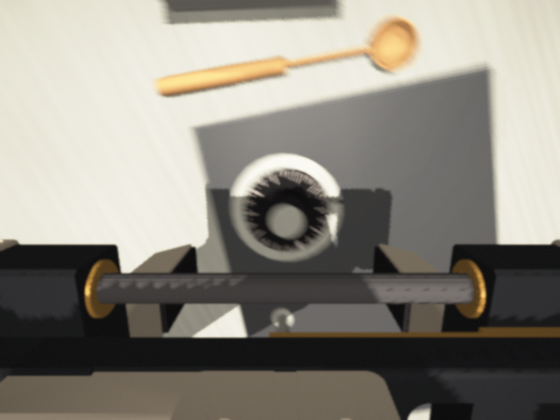

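{"op": "play_rows", "data": {
  "increments": [
    [[0, 0, 0], [0, 0, 0], 1],
    [[0, 0, 0], [0, 0, 0], 1],
    [[0, 0, 0], [0, 0, 0], 1],
    [[0, 0, 0], [0, 0, 0], 1],
    [[0, 0, 0], [0, 0, 0], 1],
    [[0, 0, 0], [0, 0, 0], 1],
    [[0, 0, 0], [0, 0, 0], 1],
    [[0, 0, 0], [0, 0, 0], 1],
    [[0, 0, 0], [0, 0, 0], 1],
    [[0, 0, 0], [0, 0, 0], 1]
  ]
}}

```text
time: 2.7
tcp_pos: [538.8, 153.7, 404.7]
tcp_rot: [0.0, 0.847, 0.531, -0.0]
contact_force: [0.3, -0.3, 0.6]
width: 91.7
grasp_force: 0.0
```

```bash
python3 - <<'E'
from h import *
np.set_printoptions(precision=3,suppress=True)
im,k=cam("wrist"); cv2.imwrite("pics/w2.png",im); s=r.observe()
for q in("joints","tcp_pos","tcp_rot","contact_force","ft_torque"): print(q,s[q])
u,v=proj(k,[538.5,154,112]).round().astype(int); print(u,v)
cr=cv2.resize(im[v-65:v+65,u-80:u+80],None,fx=4.5,fy=4.5,interpolation=cv2.INTER_CUBIC); cv2.imwrite("pics/w2c.png",cr)
E
```

```text
joints [-0.815  0.358  0.599  1.769 -0.226  1.083 -0.589]
tcp_pos [538.736 153.68  404.725]
tcp_rot [-0.     0.847  0.531  0.   ]
contact_force [ 0.348 -0.508 -0.642]
ft_torque [-0.17   0.075 -0.021]
285 211
```

View pics/w2c.png

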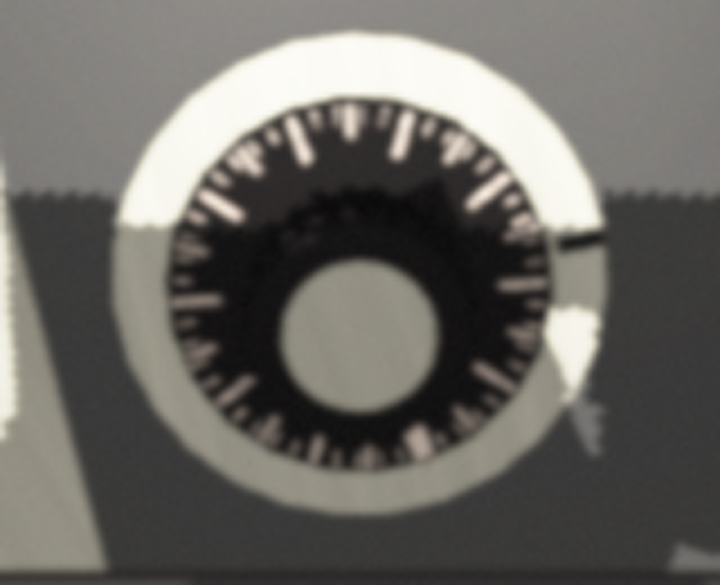

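The crop shows the wide 0 bar at (422,442), long lines for 90, 80 and 70 at (490,378), (517,284) and (487,192), and the index at (582,241). It reads about 77. I'll cast rays to get the dial axis and an exact reading.

```bash
python3 - <<'E'
from h import *
np.set_printoptions(precision=3,suppress=True)
im,k=cam("wrist"); u0,v0=285-80,211-65
P=lambda x,y,z: plane(k,u0+x/4.5-.4,v0+y/4.5-.4,z)[:2]
# ring outer edge z 109
E=[(113,283),(607,283),(360,32),(360,516),(184,112),(535,108),(190,460)]
pts=np.array([P(x,y,109) for x,y in E])
A=np.c_[2*pts,np.ones(len(pts))]; sol=np.linalg.lstsq(A,(pts**2).sum(1),rcond=None)[0]; rad=np.sqrt(sol[2]+sol[:2]@sol[:2]); print("ring",sol[:2],rad)
c=sol[:2]
# flange long lines: opposite pairs etc
L={0:(422,442),90:(490,378),80:(517,284),70:(487,192),60:(402,136),50:(300,140),40:(223,207),30:(197,300),20:(233,391),10:(318,448)}
mp=np.array([P(*L[n],115) for n in L]); 
best=None
ang=np.array([np.degrees(np.arctan2(*(p-c)[::-1])) for p in mp])
off=np.array([(a+3.6*n)%360 for a,n in zip(ang,L)]); print("off",off, np.linalg.norm(mp-c,axis=1))
i=P(582,241,109); ia=np.degrees(np.arctan2(*(i-c)[::-1])); print("index",ia,np.linalg.norm(i-c))
o=np.median(off); print("number", ((o-ia)/3.6)%100)
s=r.observe(); q=s["tcp_rot"]; M=R.from_quat([q[1],q[2],q[3],q[0]]).as_matrix(); print(M, M.T@np.array([*(c-s["tcp_pos"][:2]),0]), s["tcp_pos"])
E
```

```text
ring [538.273 154.57 ] 47.9420902532794
off [266.682 265.008 266.301 265.882 265.512 264.482 264.491 263.963 264.228
 265.496] [31.881 30.043 29.925 30.931 31.225 31.425 30.535 30.781 30.906 31.722]
index -13.686378982126039 43.728025261318685
number 77.4829213910539
[[ 0.435  0.9    0.   ]
 [ 0.9   -0.435  0.   ]
 [ 0.     0.    -1.   ]] [ 0.587 -0.81  -0.   ] [538.747 153.689 404.734]
```

{"op": "play_rows", "data": {
  "increments": [
    [[0.02, -0.02, 0.8], [0, 0, 0], 1],
    [[0.02, -0.02, 1.6], [0, 0, 0], 1],
    [[0.02, -0.02, 2.4], [0, 0, 0], 1],
    [[0.02, -0.02, 3.1], [0, 0, 0], 1],
    [[0.02, -0.02, 3.55], [0, 0, 0], 1],
    [[0.02, -0.02, 3.55], [0, 0, 0], 1],
    [[0.02, -0.02, 3.55], [0, 0, 0], -0.3],
    [[0.02, -0.02, 3.55], [0, 0, 0], -0.6],
    [[0.02, -0.02, 3.55], [0, 0, 0], -1],
    [[0.02, -0.02, 3.55], [0, 0, 0], -1]
  ],
  "force": 15
}}

```text
time: 4.05
tcp_pos: [538.5, 154.6, 298.5]
tcp_rot: [-0.0, 0.847, 0.532, 0.0]
contact_force: [-0.3, -1.0, -0.2]
width: 56.5
grasp_force: 0.0
```

```bash
cat >> h.py <<'E'
def st():
    s=r.observe(); q=s["tcp_rot"]; M=R.from_quat([q[1],q[2],q[3],q[0]]).as_matrix()
    az=np.degrees(np.arctan2(M[1,0],M[0,0])); np.set_printoptions(precision=3,suppress=True)
    print("t",s["time"],"az",round(az,2),"pos",s["tcp_pos"],"F",s["contact_force"],"T",s["ft_torque"],"w",round(s["width"],1),"g",round(s["grasp_force"],1),"q7",s["joints"][6])
    return s,M
E
python3 - <<'E'
from h import *
st(); im,k=cam("wrist"); cv2.imwrite("pics/w3.png",im); st(); eyes.camera("wrist"); st()
E
```

```text
t 4.05 az 64.21 pos [538.489 154.566 298.481] F [-0.268 -1.025 -0.242] T [-0.09   0.074 -0.026] w 56.5 g 0.0 q7 -0.5095013298192511
t 4.1 az 64.22 pos [538.461 154.562 298.397] F [-0.694 -0.611  0.084] T [-0.059  0.095  0.015] w 52.2 g 0.0 q7 -0.509461324626095
t 4.15 az 64.21 pos [538.464 154.514 298.329] F [-0.267  0.339 -0.067] T [-0.091  0.103 -0.014] w 48.5 g 0.0 q7 -0.509481311058414
```

View pics/w3.png

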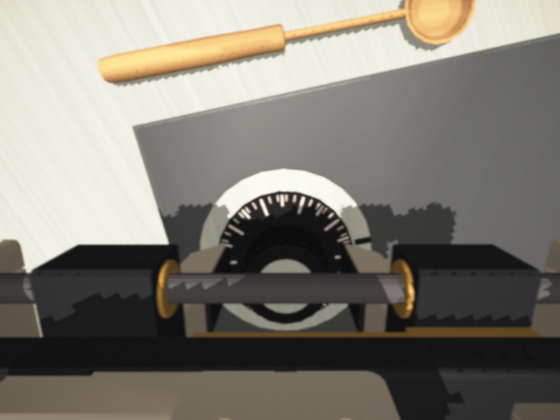

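{"op": "play_rows", "data": {
  "increments": [
    [[0, 0, 0], [0, 0, 0], -1],
    [[0, 0, 0], [0, 0, 0], -1],
    [[0, 0, 0], [0, 0, 0], -1],
    [[0, 0, 0], [0, 0, 0], -1],
    [[0, 0, 0], [0, 0, 0.12], -1],
    [[0, 0, 0], [0, 0, 0.26], -1],
    [[0, 0, 0], [0, 0, 0.4], -1],
    [[0, 0, 0], [0, 0, 0.52], -1],
    [[0, 0, 0], [0, 0, 0.6], -1],
    [[0, 0, 0], [0, 0, 0.6], -1]
  ],
  "force": 15
}}

```text
time: 5.4
tcp_pos: [538.5, 154.5, 298.3]
tcp_rot: [0.0, 0.966, 0.258, 0.0]
contact_force: [2.1, -1.0, 1.0]
width: 39.6
grasp_force: 15.0
```

```bash
python3 - <<'E'
from h import *
s,M=st(); im,k=cam("wrist"); st()
c=np.array([538.3,154.5,115.]); rr=np.arange(-60,240,1.0)
# unwrap flange: rows radius 24..46, cols azimuth; list bright lines at r 33-35
def samp(rad,z,a):
    uv=np.array([proj(k,[c[0]+rad*np.cos(t),c[1]+rad*np.sin(t),z]) for t in np.radians(a)],np.float32)
    return cv2.remap(cv2.cvtColor(im,cv2.COLOR_BGR2GRAY),uv[None,:,0],uv[None,:,1],1)[0]
a=np.arange(-40,130,.5)
W=np.array([samp(rad,115 if rad<37 else 109,a) for rad in np.arange(47.5,24,-.5)])
cv2.imwrite("pics/u4.png",cv2.resize(W,(780,480),interpolation=cv2.INTER_LINEAR)); cv2.imwrite("pics/w4.png",im)
E
```

```text
t 5.4 az 29.86 pos [538.534 154.538 298.262] F [ 2.105 -0.991  0.957] T [-0.231 -0.198  0.021] w 39.6 g 15.0 q7 -0.9991212213394196
t 5.45 az 29.93 pos [538.567 154.546 298.284] F [ 1.071 -0.614  0.325] T [-0.214 -0.234 -0.038] w 39.6 g 15.0 q7 -0.9981293825557954
```

View pics/u4.png

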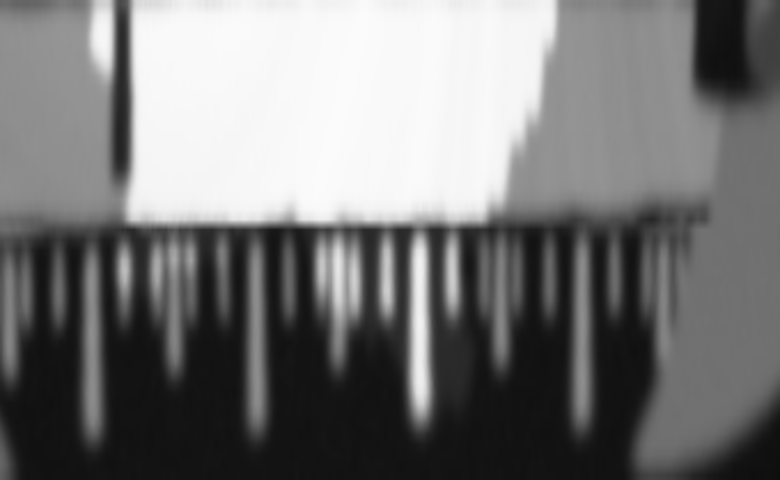

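The unwrapped dial shows the index at x=122 and long lines at 92 (70), 257 (60), 420 (50) and 582 (40). It reads about 68.15, as the wrist turn predicted, so the grip isn't slipping. Next I turn 0.51 rad right to reach 60.

{"op": "play_rows", "data": {
  "increments": [
    [[0, 0, 0], [0, 0, 0.1], -1],
    [[0, 0, 0], [0, 0, 0.2], -1],
    [[0, 0, 0], [0, 0, 0.3], -1],
    [[0, 0, 0], [0, 0, 0.4], -1],
    [[0, 0, 0], [0, 0, 0.47], -1],
    [[0, 0, 0], [0, 0, 0.51], -1],
    [[0, 0, 0], [0, 0, 0.51], -1],
    [[0, 0, 0], [0, 0, 0.51], -1],
    [[0, 0, 0], [0, 0, 0.51], -1],
    [[0, 0, 0], [0, 0, 0.51], -1]
  ]
}}

```text
time: 6.7
tcp_pos: [538.5, 154.6, 298.3]
tcp_rot: [-0.0, 1.0, 0.006, 0.0]
contact_force: [2.2, -0.3, -0.4]
width: 39.4
grasp_force: 15.0
```

```bash
cat >> h.py <<'E'
def dial(guess):
    """number at the index, read off the 5-number comb of lines near the flange's middle radius"""
    im,k=cam("wrist"); g=cv2.cvtColor(im,cv2.COLOR_BGR2GRAY); c=[538.3,154.5]; a=np.arange(-45,130,.25)
    def samp(rad,z):
        uv=np.array([proj(k,[c[0]+rad*np.cos(t),c[1]+rad*np.sin(t),z]) for t in np.radians(a)],np.float32)
        return cv2.remap(g,uv[None,:,0],uv[None,:,1],1)[0].astype(float)
    ring=np.mean([samp(x,109) for x in (41,42,43,44)],0); w=(a>-18)&(a<-9)
    d=np.clip(ring[w].max()*.6-ring[w],0,None); idx=(a[w]*d).sum()/d.sum()
    line=np.mean([samp(x,115) for x in (27.,28.,29.)],0)   # long lines only
    pk=[a[i] for i in range(8,len(a)-8) if line[i]==line[i-8:i+9].max() and line[i]>line[i-8:i+9].min()+25]
    num=[(guess-(guess-10*np.round((guess-(p-idx)/3.6)/10)-(p-idx)/3.6)) for p in pk]
    # number at azimuth p is n - (p-idx)/3.6 = multiple of 10
    res=[10*np.round((guess-(p-idx)/3.6)/10)+(p-idx)/3.6 for p in pk]
    print("idx",round(idx,2),"lines",pk,"number",np.round(res,2))
    return im
E
python3 - <<'E'
from h import *
s,M=st(); az=np.degrees(np.arctan2(M[1,0],M[0,0])); g=68.15+(az-29.9)/3.6; print("kin",g); dial(g); st()
E
```

```text
t 6.7 az 0.65 pos [538.534 154.603 298.263] F [ 2.178 -0.346 -0.403] T [ 0.128 -0.331  0.061] w 39.4 g 15.0 q7 -1.4077250085951396
kin 60.02376844785931
idx -13.64 lines [np.float64(-13.0), np.float64(22.5), np.float64(58.0), np.float64(58.25)] number [60.18 60.04 59.9  59.97]
t 6.75 az 0.64 pos [538.522 154.602 298.279] F [ 1.733  0.051 -0.588] T [ 0.173 -0.375  0.068] w 39.6 g 15.0 q7 -1.4078318858622942
```

At 60.0 by both measures. Next is left to 84, which is -1.507 rad.

{"op": "play_rows", "data": {
  "increments": [
    [[0, 0, 0], [0, 0, -0.14], -1],
    [[0, 0, 0], [0, 0, -0.28], -1],
    [[0, 0, 0], [0, 0, -0.42], -1],
    [[0, 0, 0], [0, 0, -0.56], -1],
    [[0, 0, 0], [0, 0, -0.7], -1],
    [[0, 0, 0], [0, 0, -0.84], -1],
    [[0, 0, 0], [0, 0, -0.98], -1],
    [[0, 0, 0], [0, 0, -1.1], -1],
    [[0, 0, 0], [0, 0, -1.2], -1],
    [[0, 0, 0], [0, 0, -1.2], -1]
  ]
}}

```text
time: 8.0
tcp_pos: [538.6, 154.4, 298.2]
tcp_rot: [0.0, 0.822, 0.569, 0.0]
contact_force: [3.3, -0.2, -3.0]
width: 39.5
grasp_force: 15.0
```

```bash
python3 - <<'E'
from h import *
s,M=st(); az=np.degrees(np.arctan2(M[1,0],M[0,0])); g=68.15+(az-29.9)/3.6; print("kin",g); dial(g); st()
E
```

```text
t 8.0 az 69.34 pos [538.631 154.369 298.191] F [ 3.276 -0.192 -3.026] T [-0.059 -0.689 -0.042] w 39.5 g 15.0 q7 -0.43725173955741076
kin 79.10483418346635
idx -14.25 lines [np.float64(19.25), np.float64(19.5), np.float64(54.75), np.float64(90.25), np.float64(125.25)] number [79.3  79.37 79.17 79.03 78.75]
t 8.05 az 69.25 pos [538.619 154.395 298.198] F [ 3.889  0.397 -2.557] T [-0.02  -0.736 -0.01 ] w 39.2 g 15.0 q7 -0.43857988222296335
```

{"op": "play_rows", "data": {
  "increments": [
    [[0, 0, 0], [0, 0, -0.1], -1],
    [[0, 0, 0], [0, 0, -0.2], -1],
    [[0, 0, 0], [0, 0, -0.27], -1],
    [[0, 0, 0], [0, 0, -0.305], -1],
    [[0, 0, 0], [0, 0, -0.305], -1],
    [[0, 0, 0], [0, 0, -0.305], -1],
    [[0, 0, 0], [0, 0, -0.305], -1],
    [[0, 0, 0], [0, 0, -0.305], -1],
    [[0, 0, 0], [0, 0, -0.305], -1],
    [[0, 0, 0], [0, 0, -0.305], -1]
  ]
}}

```text
time: 9.3
tcp_pos: [538.7, 154.4, 298.2]
tcp_rot: [0.0, 0.727, 0.687, 0.0]
contact_force: [5.3, -0.8, -4.2]
width: 39.8
grasp_force: 15.0
```

```bash
python3 - <<'E'
from h import *
s,M=st(); az=np.degrees(np.arctan2(M[1,0],M[0,0])); g=68.15+(az-29.9)/3.6; print("kin",g); dial(g)
T=[]
for i in range(6): eyes.camera("wrist"); s=r.observe(); T.append([s["ft_torque"][2],s["effort"][6]])
print(np.array(T))
E
```

```text
t 9.3 az 86.72 pos [538.684 154.412 298.215] F [ 5.261 -0.848 -4.186] T [-0.142 -1.071  0.008] w 39.8 g 15.0 q7 -0.18516427587676929
kin 83.93402101422916
idx -17.75 lines [np.float64(36.5), np.float64(71.75), np.float64(107.25)] number [85.07 84.86 84.72]
[[ 0.034 -0.022]
 [ 0.021 -0.022]
 [ 0.055 -0.022]
 [ 0.103 -0.022]
 [ 0.084 -0.022]
 [ 0.02  -0.022]]
```

Kinematics read 83.9. The image lines, taken from the true index azimuth of -13.9, give 84.0, 83.8 and 83.7. Next I turn right to about 71, just short of the stop window.

{"op": "play_rows", "data": {
  "increments": [
    [[0, 0, 0], [0, 0, 0.12], -1],
    [[0, 0, 0], [0, 0, 0.24], -1],
    [[0, 0, 0], [0, 0, 0.36], -1],
    [[0, 0, 0], [0, 0, 0.48], -1],
    [[0, 0, 0], [0, 0, 0.58], -1],
    [[0, 0, 0], [0, 0, 0.67], -1],
    [[0, 0, 0], [0, 0, 0.74], -1],
    [[0, 0, 0], [0, 0, 0.79], -1],
    [[0, 0, 0], [0, 0, 0.82], -1],
    [[0, 0, 0], [0, 0, 0.83], -1]
  ]
}}

```text
time: 10.9
tcp_pos: [538.5, 154.5, 298.2]
tcp_rot: [0.0, 0.942, 0.336, 0.0]
contact_force: [5.2, -0.8, -3.8]
width: 39.6
grasp_force: 15.0
```

```bash
cat >> h.py <<'E'
def feel(n=6):
    T=[];Z=[]
    for i in range(n):
        if i==n-1:
            s=r.observe(); q=s["tcp_rot"]
        s=r.observe(); q=s["tcp_rot"]; M=R.from_quat([q[1],q[2],q[3],q[0]]).as_matrix()
        Z.append(68.15+(np.degrees(np.arctan2(M[1,0],M[0,0]))-29.9)/3.6)
        T.append([s["ft_torque"][2],s["effort"][6],*s["contact_force"]])
        if i<n-1: eyes.camera("wrist")
    T=np.array(T); print("t",round(s["time"],2),"kin",np.round(np.mean(Z),2),"Tz %.3f±%.3f"%(T[:,0].mean(),T[:,0].std()/n**.5),"eff7 %.3f"%T[:,1].mean(),"F",T[:,2:].mean(0).round(1))
    dial(np.mean(Z))
E
python3 -c "
from h import *
feel(8)"
```

```text
t 11.25 kin 70.75 Tz 0.010±0.013 eff7 -0.063 F [ 4.9 -0.6 -4.4]
idx -13.56 lines [np.float64(-10.75), np.float64(25.25), np.float64(60.5), np.float64(95.75)] number [70.78 70.78 70.57 70.36]
```

{"op": "play_rows", "data": {
  "increments": [
    [[0, 0, 0], [0, 0, 0.01], -1],
    [[0, 0, 0], [0, 0, 0.02], -1],
    [[0, 0, 0], [0, 0, 0.03], -1],
    [[0, 0, 0], [0, 0, 0.04], -1],
    [[0, 0, 0], [0, 0, 0.05], -1],
    [[0, 0, 0], [0, 0, 0.06], -1],
    [[0, 0, 0], [0, 0, 0.07], -1],
    [[0, 0, 0], [0, 0, 0.075], -1],
    [[0, 0, 0], [0, 0, 0.08], -1],
    [[0, 0, 0], [0, 0, 0.08], -1]
  ],
  "force": 10
}}

```text
time: 12.55
tcp_pos: [538.5, 154.5, 298.2]
tcp_rot: [-0.0, 0.954, 0.298, 0.0]
contact_force: [6.3, -0.2, -4.5]
width: 39.7
grasp_force: 10.0
```

```bash
python3 -c "
from h import *
feel(8)"
```

```text
t 12.9 kin 69.49 Tz 0.055±0.011 eff7 -0.065 F [ 5.3 -0.6 -3.9]
idx -13.95 lines [np.float64(-15.25), np.float64(20.75), np.float64(56.0), np.float64(91.25), np.float64(91.5)] number [69.64 69.64 69.43 69.22 69.29]
```

{"op": "play_rows", "data": {
  "increments": [
    [[0, 0, 0], [0, 0, 0.005], -1],
    [[0, 0, 0], [0, 0, 0.01], -1],
    [[0, 0, 0], [0, 0, 0.015], -1],
    [[0, 0, 0], [0, 0, 0.02], -1],
    [[0, 0, 0], [0, 0, 0.025], -1],
    [[0, 0, 0], [0, 0, 0.03], -1],
    [[0, 0, 0], [0, 0, 0.032], -1],
    [[0, 0, 0], [0, 0, 0.032], -1],
    [[0, 0, 0], [0, 0, 0.032], -1],
    [[0, 0, 0], [0, 0, 0.032], -1]
  ]
}}

```text
time: 14.2
tcp_pos: [538.5, 154.5, 298.2]
tcp_rot: [-0.0, 0.959, 0.283, 0.0]
contact_force: [5.6, -0.6, -4.4]
width: 39.9
grasp_force: 10.0
```

```bash
python3 -c "
from h import *
feel(6)"
```

```text
t 14.45 kin 68.98 Tz 0.061±0.008 eff7 -0.070 F [ 5.2 -0.8 -3.7]
idx -13.96 lines [np.float64(-17.0), np.float64(19.0), np.float64(54.5), np.float64(89.5), np.float64(89.75)] number [69.15 69.15 69.02 68.74 68.81]
```

{"op": "play_rows", "data": {
  "increments": [
    [[0, 0, 0], [0, 0, 0.005], -1],
    [[0, 0, 0], [0, 0, 0.01], -1],
    [[0, 0, 0], [0, 0, 0.015], -1],
    [[0, 0, 0], [0, 0, 0.02], -1],
    [[0, 0, 0], [0, 0, 0.025], -1],
    [[0, 0, 0], [0, 0, 0.03], -1],
    [[0, 0, 0], [0, 0, 0.035], -1],
    [[0, 0, 0], [0, 0, 0.035], -1],
    [[0, 0, 0], [0, 0, 0.035], -1],
    [[0, 0, 0], [0, 0, 0.035], -1]
  ]
}}

```text
time: 15.75
tcp_pos: [538.5, 154.5, 298.2]
tcp_rot: [-0.0, 0.964, 0.266, 0.0]
contact_force: [6.8, -0.3, -3.6]
width: 39.7
grasp_force: 10.0
```

```bash
python3 -c "
from h import *
feel(6)"
```

```text
t 16.0 kin 68.42 Tz 0.038±0.012 eff7 -0.054 F [ 4.8 -0.4 -4.1]
idx -13.94 lines [np.float64(-19.0), np.float64(17.0), np.float64(52.75), np.float64(87.5), np.float64(87.75)] number [68.59 68.59 68.52 68.18 68.25]
```

{"op": "play_rows", "data": {
  "increments": [
    [[0, 0, 0], [0, 0, 0.005], -1],
    [[0, 0, 0], [0, 0, 0.01], -1],
    [[0, 0, 0], [0, 0, 0.015], -1],
    [[0, 0, 0], [0, 0, 0.02], -1],
    [[0, 0, 0], [0, 0, 0.025], -1],
    [[0, 0, 0], [0, 0, 0.03], -1],
    [[0, 0, 0], [0, 0, 0.035], -1],
    [[0, 0, 0], [0, 0, 0.035], -1],
    [[0, 0, 0], [0, 0, 0.035], -1],
    [[0, 0, 0], [0, 0, 0.035], -1]
  ]
}}

```text
time: 17.3
tcp_pos: [538.5, 154.5, 298.2]
tcp_rot: [-0.0, 0.968, 0.249, 0.0]
contact_force: [5.1, -0.4, -3.5]
width: 39.8
grasp_force: 10.0
```

```bash
python3 -c "
from h import *
feel(5)"
```

```text
t 17.5 kin 67.86 Tz 0.034±0.009 eff7 -0.055 F [ 5.2 -0.5 -4.3]
idx -13.64 lines [np.float64(-21.0), np.float64(15.0), np.float64(50.5), np.float64(85.75)] number [67.95 67.95 67.82 67.61]
```

{"op": "play_rows", "data": {
  "increments": [
    [[0, 0, 0], [0, 0, 0.005], -1],
    [[0, 0, 0], [0, 0, 0.01], -1],
    [[0, 0, 0], [0, 0, 0.015], -1],
    [[0, 0, 0], [0, 0, 0.02], -1],
    [[0, 0, 0], [0, 0, 0.025], -1],
    [[0, 0, 0], [0, 0, 0.03], -1],
    [[0, 0, 0], [0, 0, 0.035], -1],
    [[0, 0, 0], [0, 0, 0.035], -1],
    [[0, 0, 0], [0, 0, 0.035], -1],
    [[0, 0, 0], [0, 0, 0.035], -1]
  ]
}}

```text
time: 18.8
tcp_pos: [538.5, 154.5, 298.2]
tcp_rot: [-0.0, 0.973, 0.232, 0.0]
contact_force: [4.8, -0.9, -3.5]
width: 39.9
grasp_force: 10.0
```

```bash
python3 -c "
from h import *
feel(5)"
```

```text
t 19.0 kin 67.31 Tz 0.039±0.012 eff7 -0.053 F [ 5.1 -1.  -4. ]
idx -13.59 lines [np.float64(-23.0), np.float64(13.0), np.float64(48.5), np.float64(83.75)] number [67.39 67.39 67.25 67.04]
```

{"op": "play_rows", "data": {
  "increments": [
    [[0, 0, 0], [0, 0, 0.005], -1],
    [[0, 0, 0], [0, 0, 0.01], -1],
    [[0, 0, 0], [0, 0, 0.015], -1],
    [[0, 0, 0], [0, 0, 0.02], -1],
    [[0, 0, 0], [0, 0, 0.025], -1],
    [[0, 0, 0], [0, 0, 0.03], -1],
    [[0, 0, 0], [0, 0, 0.035], -1],
    [[0, 0, 0], [0, 0, 0.035], -1],
    [[0, 0, 0], [0, 0, 0.035], -1],
    [[0, 0, 0], [0, 0, 0.035], -1]
  ]
}}

```text
time: 20.3
tcp_pos: [538.5, 154.5, 298.2]
tcp_rot: [-0.0, 0.977, 0.215, 0.0]
contact_force: [4.8, -0.9, -4.1]
width: 39.7
grasp_force: 10.0
```

```bash
python3 -c "
from h import *
feel(5)"
```

```text
t 20.5 kin 66.75 Tz 0.055±0.008 eff7 -0.052 F [ 4.9 -0.8 -3.9]
idx -13.63 lines [np.float64(-25.0), np.float64(11.0), np.float64(46.75), np.float64(47.0), np.float64(81.75)] number [66.84 66.84 66.77 66.84 66.5 ]
```

{"op": "play_rows", "data": {
  "increments": [
    [[0, 0, 0], [0, 0, 0.005], -1],
    [[0, 0, 0], [0, 0, 0.01], -1],
    [[0, 0, 0], [0, 0, 0.015], -1],
    [[0, 0, 0], [0, 0, 0.02], -1],
    [[0, 0, 0], [0, 0, 0.025], -1],
    [[0, 0, 0], [0, 0, 0.03], -1],
    [[0, 0, 0], [0, 0, 0.035], -1],
    [[0, 0, 0], [0, 0, 0.035], -1],
    [[0, 0, 0], [0, 0, 0.035], -1],
    [[0, 0, 0], [0, 0, 0.035], -1]
  ]
}}

```text
time: 21.8
tcp_pos: [538.5, 154.5, 298.2]
tcp_rot: [-0.0, 0.98, 0.198, 0.0]
contact_force: [4.7, -0.6, -4.2]
width: 39.7
grasp_force: 10.0
```

```bash
python3 -c "
from h import *
feel(5)"
```

```text
t 22.0 kin 66.19 Tz 0.037±0.019 eff7 -0.051 F [ 4.9 -0.9 -3.9]
idx -13.54 lines [np.float64(-26.75), np.float64(9.25), np.float64(44.5), np.float64(80.0)] number [66.33 66.33 66.12 65.98]
```

{"op": "play_rows", "data": {
  "increments": [
    [[0, 0, 0], [0, 0, 0.005], -1],
    [[0, 0, 0], [0, 0, 0.01], -1],
    [[0, 0, 0], [0, 0, 0.015], -1],
    [[0, 0, 0], [0, 0, 0.02], -1],
    [[0, 0, 0], [0, 0, 0.025], -1],
    [[0, 0, 0], [0, 0, 0.03], -1],
    [[0, 0, 0], [0, 0, 0.035], -1],
    [[0, 0, 0], [0, 0, 0.035], -1],
    [[0, 0, 0], [0, 0, 0.035], -1],
    [[0, 0, 0], [0, 0, 0.035], -1]
  ]
}}

```text
time: 23.3
tcp_pos: [538.5, 154.5, 298.2]
tcp_rot: [-0.0, 0.983, 0.181, 0.0]
contact_force: [4.5, -1.2, -4.0]
width: 39.6
grasp_force: 10.0
```

```bash
python3 -c "
from h import *
feel(5)"
```

```text
t 23.5 kin 65.64 Tz 0.053±0.017 eff7 -0.050 F [ 4.8 -0.6 -4. ]
idx -13.55 lines [np.float64(-28.75), np.float64(7.25), np.float64(42.5), np.float64(77.75)] number [65.78 65.78 65.57 65.36]
```

{"op": "play_rows", "data": {
  "increments": [
    [[0, 0, 0], [0, 0, 0.005], -1],
    [[0, 0, 0], [0, 0, 0.01], -1],
    [[0, 0, 0], [0, 0, 0.015], -1],
    [[0, 0, 0], [0, 0, 0.02], -1],
    [[0, 0, 0], [0, 0, 0.025], -1],
    [[0, 0, 0], [0, 0, 0.03], -1],
    [[0, 0, 0], [0, 0, 0.035], -1],
    [[0, 0, 0], [0, 0, 0.035], -1],
    [[0, 0, 0], [0, 0, 0.035], -1],
    [[0, 0, 0], [0, 0, 0.035], -1]
  ]
}}

```text
time: 24.8
tcp_pos: [538.5, 154.5, 298.2]
tcp_rot: [-0.0, 0.987, 0.164, 0.0]
contact_force: [4.3, -0.7, -4.3]
width: 39.8
grasp_force: 10.0
```

```bash
python3 -c "
from h import *
feel(5)"
```

```text
t 25.0 kin 65.08 Tz 0.051±0.011 eff7 -0.049 F [ 4.9 -0.2 -3.9]
idx -13.55 lines [np.float64(-30.75), np.float64(5.25), np.float64(40.5), np.float64(75.75), np.float64(76.0)] number [65.22 65.22 65.01 64.81 64.87]
```

{"op": "play_rows", "data": {
  "increments": [
    [[0, 0, 0], [0, 0, 0.005], -1],
    [[0, 0, 0], [0, 0, 0.01], -1],
    [[0, 0, 0], [0, 0, 0.015], -1],
    [[0, 0, 0], [0, 0, 0.02], -1],
    [[0, 0, 0], [0, 0, 0.025], -1],
    [[0, 0, 0], [0, 0, 0.03], -1],
    [[0, 0, 0], [0, 0, 0.035], -1],
    [[0, 0, 0], [0, 0, 0.035], -1],
    [[0, 0, 0], [0, 0, 0.035], -1],
    [[0, 0, 0], [0, 0, 0.035], -1]
  ]
}}

```text
time: 26.3
tcp_pos: [538.5, 154.5, 298.2]
tcp_rot: [-0.0, 0.989, 0.146, 0.0]
contact_force: [4.3, -0.6, -3.3]
width: 39.8
grasp_force: 10.0
```

```bash
python3 -c "
from h import *
feel(5)"
```

```text
t 26.5 kin 64.52 Tz 0.044±0.009 eff7 -0.047 F [ 4.8 -0.7 -3.8]
idx -13.59 lines [np.float64(-32.75), np.float64(3.25), np.float64(38.5), np.float64(74.0)] number [64.68 64.68 64.47 64.33]
```

{"op": "play_rows", "data": {
  "increments": [
    [[0, 0, 0], [0, 0, 0.005], -1],
    [[0, 0, 0], [0, 0, 0.01], -1],
    [[0, 0, 0], [0, 0, 0.015], -1],
    [[0, 0, 0], [0, 0, 0.02], -1],
    [[0, 0, 0], [0, 0, 0.025], -1],
    [[0, 0, 0], [0, 0, 0.03], -1],
    [[0, 0, 0], [0, 0, 0.035], -1],
    [[0, 0, 0], [0, 0, 0.035], -1],
    [[0, 0, 0], [0, 0, 0.035], -1],
    [[0, 0, 0], [0, 0, 0.035], -1]
  ]
}}

```text
time: 27.8
tcp_pos: [538.5, 154.5, 298.2]
tcp_rot: [-0.0, 0.992, 0.129, 0.0]
contact_force: [4.7, -1.2, -4.3]
width: 39.8
grasp_force: 10.0
```

```bash
python3 -c "
from h import *
feel(5)"
```

```text
t 28.0 kin 63.97 Tz 0.064±0.018 eff7 -0.046 F [ 4.5 -0.6 -3.8]
idx -13.6 lines [np.float64(-34.75), np.float64(1.25), np.float64(36.5), np.float64(72.0)] number [64.12 64.12 63.92 63.78]
```

{"op": "play_rows", "data": {
  "increments": [
    [[0, 0, 0], [0, 0, 0.005], -1],
    [[0, 0, 0], [0, 0, 0.01], -1],
    [[0, 0, 0], [0, 0, 0.015], -1],
    [[0, 0, 0], [0, 0, 0.02], -1],
    [[0, 0, 0], [0, 0, 0.025], -1],
    [[0, 0, 0], [0, 0, 0.03], -1],
    [[0, 0, 0], [0, 0, 0.035], -1],
    [[0, 0, 0], [0, 0, 0.035], -1],
    [[0, 0, 0], [0, 0, 0.035], -1],
    [[0, 0, 0], [0, 0, 0.035], -1]
  ]
}}

```text
time: 29.3
tcp_pos: [538.5, 154.6, 298.2]
tcp_rot: [-0.0, 0.994, 0.112, 0.0]
contact_force: [5.0, -0.6, -4.4]
width: 40.0
grasp_force: 10.0
```

```bash
python3 -c "
from h import *
feel(5)"
```

```text
t 29.5 kin 63.41 Tz 0.060±0.009 eff7 -0.045 F [ 5.  -0.7 -4.2]
idx -13.64 lines [np.float64(-36.75), np.float64(-0.75), np.float64(34.5), np.float64(69.75)] number [63.58 63.58 63.37 63.16]
```

{"op": "play_rows", "data": {
  "increments": [
    [[0, 0, 0], [0, 0, 0.005], -1],
    [[0, 0, 0], [0, 0, 0.01], -1],
    [[0, 0, 0], [0, 0, 0.015], -1],
    [[0, 0, 0], [0, 0, 0.02], -1],
    [[0, 0, 0], [0, 0, 0.025], -1],
    [[0, 0, 0], [0, 0, 0.03], -1],
    [[0, 0, 0], [0, 0, 0.035], -1],
    [[0, 0, 0], [0, 0, 0.035], -1],
    [[0, 0, 0], [0, 0, 0.035], -1],
    [[0, 0, 0], [0, 0, 0.035], -1]
  ]
}}

```text
time: 30.8
tcp_pos: [538.5, 154.6, 298.2]
tcp_rot: [-0.0, 0.996, 0.094, 0.0]
contact_force: [5.0, -0.7, -3.2]
width: 39.7
grasp_force: 10.0
```

```bash
python3 -c "
from h import *
feel(5)"
```

```text
t 31.0 kin 62.85 Tz 0.031±0.007 eff7 -0.044 F [ 5.  -0.1 -4.2]
idx -13.58 lines [np.float64(-38.75), np.float64(-2.75), np.float64(32.5), np.float64(68.0)] number [63.01 63.01 62.8  62.66]
```

{"op": "play_rows", "data": {
  "increments": [
    [[0, 0, 0], [0, 0, 0.005], -1],
    [[0, 0, 0], [0, 0, 0.01], -1],
    [[0, 0, 0], [0, 0, 0.015], -1],
    [[0, 0, 0], [0, 0, 0.02], -1],
    [[0, 0, 0], [0, 0, 0.025], -1],
    [[0, 0, 0], [0, 0, 0.03], -1],
    [[0, 0, 0], [0, 0, 0.035], -1],
    [[0, 0, 0], [0, 0, 0.035], -1],
    [[0, 0, 0], [0, 0, 0.035], -1],
    [[0, 0, 0], [0, 0, 0.035], -1]
  ]
}}

```text
time: 32.3
tcp_pos: [538.5, 154.6, 298.2]
tcp_rot: [-0.0, 0.997, 0.077, 0.0]
contact_force: [4.6, 0.4, -2.7]
width: 39.8
grasp_force: 10.0
```

```bash
python3 -c "
from h import *
feel(5)"
```

```text
t 32.5 kin 62.29 Tz 0.068±0.013 eff7 -0.043 F [ 4.7 -0.1 -3.7]
idx -13.57 lines [np.float64(-40.75), np.float64(-4.75), np.float64(30.5), np.float64(66.0)] number [62.45 62.45 62.24 62.1 ]
```

{"op": "play_rows", "data": {
  "increments": [
    [[0, 0, 0], [0, 0, 0.005], -1],
    [[0, 0, 0], [0, 0, 0.01], -1],
    [[0, 0, 0], [0, 0, 0.015], -1],
    [[0, 0, 0], [0, 0, 0.02], -1],
    [[0, 0, 0], [0, 0, 0.025], -1],
    [[0, 0, 0], [0, 0, 0.03], -1],
    [[0, 0, 0], [0, 0, 0.035], -1],
    [[0, 0, 0], [0, 0, 0.035], -1],
    [[0, 0, 0], [0, 0, 0.035], -1],
    [[0, 0, 0], [0, 0, 0.035], -1]
  ]
}}

```text
time: 33.8
tcp_pos: [538.5, 154.6, 298.2]
tcp_rot: [-0.0, 0.998, 0.059, 0.0]
contact_force: [5.3, -0.2, -3.9]
width: 39.9
grasp_force: 10.0
```

```bash
python3 -c "
from h import *
feel(5)"
```

```text
t 34.0 kin 61.74 Tz 0.040±0.005 eff7 -0.043 F [ 5.4 -0.3 -4. ]
idx -13.61 lines [np.float64(-42.75), np.float64(-6.75), np.float64(28.5), np.float64(64.0)] number [61.9  61.9  61.7  61.56]
```

{"op": "play_rows", "data": {
  "increments": [
    [[0, 0, 0], [0, 0, 0.005], -1],
    [[0, 0, 0], [0, 0, 0.01], -1],
    [[0, 0, 0], [0, 0, 0.015], -1],
    [[0, 0, 0], [0, 0, 0.02], -1],
    [[0, 0, 0], [0, 0, 0.025], -1],
    [[0, 0, 0], [0, 0, 0.03], -1],
    [[0, 0, 0], [0, 0, 0.035], -1],
    [[0, 0, 0], [0, 0, 0.035], -1],
    [[0, 0, 0], [0, 0, 0.035], -1],
    [[0, 0, 0], [0, 0, 0.035], -1]
  ]
}}

```text
time: 35.3
tcp_pos: [538.4, 154.6, 298.2]
tcp_rot: [-0.0, 0.999, 0.042, 0.0]
contact_force: [4.1, 0.0, -4.2]
width: 39.8
grasp_force: 10.0
```

```bash
python3 -c "
from h import *
feel(5)"
```

```text
t 35.5 kin 61.18 Tz 0.049±0.005 eff7 -0.058 F [ 4.9 -0.6 -3.7]
idx -13.6 lines [np.float64(-8.75), np.float64(26.5), np.float64(62.0)] number [61.35 61.14 61.  ]
```

{"op": "play_rows", "data": {
  "increments": [
    [[0, 0, 0], [0, 0, 0.005], -1],
    [[0, 0, 0], [0, 0, 0.01], -1],
    [[0, 0, 0], [0, 0, 0.015], -1],
    [[0, 0, 0], [0, 0, 0.02], -1],
    [[0, 0, 0], [0, 0, 0.02], -1],
    [[0, 0, 0], [0, 0, 0.02], -1],
    [[0, 0, 0], [0, 0, 0.02], -1],
    [[0, 0, 0], [0, 0, 0.02], -1],
    [[0, 0, 0], [0, 0, 0.02], -1],
    [[0, 0, 0], [0, 0, 0.02], -1]
  ]
}}

```text
time: 36.8
tcp_pos: [538.5, 154.6, 298.2]
tcp_rot: [-0.0, 0.999, 0.032, 0.0]
contact_force: [4.9, 0.3, -4.9]
width: 39.7
grasp_force: 10.0
```

```bash
python3 -c "
from h import *
feel(5)"
```

```text
t 37.0 kin 60.86 Tz 0.063±0.013 eff7 -0.066 F [ 5.1 -0.1 -4. ]
idx -13.63 lines [np.float64(-10.0), np.float64(-9.75), np.float64(25.5), np.float64(61.0)] number [61.01 61.08 60.87 60.73]
```

{"op": "play_rows", "data": {
  "increments": [
    [[0, 0, 0], [0, 0, 0.005], -1],
    [[0, 0, 0], [0, 0, 0.01], -1],
    [[0, 0, 0], [0, 0, 0.015], -1],
    [[0, 0, 0], [0, 0, 0.02], -1],
    [[0, 0, 0], [0, 0, 0.025], -1],
    [[0, 0, 0], [0, 0, 0.025], -1],
    [[0, 0, 0], [0, 0, 0.025], -1],
    [[0, 0, 0], [0, 0, 0.025], -1],
    [[0, 0, 0], [0, 0, 0.025], -1],
    [[0, 0, 0], [0, 0, 0.025], -1]
  ]
}}

```text
time: 38.3
tcp_pos: [538.5, 154.6, 298.2]
tcp_rot: [-0.0, 1.0, 0.02, 0.0]
contact_force: [4.8, 0.3, -3.8]
width: 39.7
grasp_force: 10.0
```

```bash
python3 -c "
from h import *
feel(5)"
```

```text
t 38.5 kin 60.47 Tz 0.079±0.010 eff7 -0.077 F [ 5.3 -0.1 -3.9]
idx -13.57 lines [np.float64(-11.25), np.float64(24.0), np.float64(24.25), np.float64(59.5), np.float64(59.75)] number [60.64 60.44 60.51 60.3  60.37]
```

{"op": "play_rows", "data": {
  "increments": [
    [[0, 0, 0], [0, 0, 0.005], -1],
    [[0, 0, 0], [0, 0, 0.01], -1],
    [[0, 0, 0], [0, 0, 0.015], -1],
    [[0, 0, 0], [0, 0, 0.02], -1],
    [[0, 0, 0], [0, 0, 0.025], -1],
    [[0, 0, 0], [0, 0, 0.025], -1],
    [[0, 0, 0], [0, 0, 0.025], -1],
    [[0, 0, 0], [0, 0, 0.025], -1],
    [[0, 0, 0], [0, 0, 0.025], -1],
    [[0, 0, 0], [0, 0, 0.025], -1]
  ]
}}

```text
time: 39.8
tcp_pos: [538.5, 154.6, 298.2]
tcp_rot: [-0.0, 1.0, 0.007, 0.0]
contact_force: [4.5, -0.5, -3.2]
width: 40.2
grasp_force: 10.0
```

```bash
python3 -c "
from h import *
feel(5)"
```

```text
t 40.0 kin 60.07 Tz 0.091±0.008 eff7 -0.079 F [ 5.1 -0.5 -4. ]
idx -13.58 lines [np.float64(-12.75), np.float64(-12.5), np.float64(22.75), np.float64(58.5)] number [60.23 60.3  60.09 60.02]
```

{"op": "play_rows", "data": {
  "increments": [
    [[0, 0, 0], [0, 0, 0.005], -1],
    [[0, 0, 0], [0, 0, 0.01], -1],
    [[0, 0, 0], [0, 0, 0.015], -1],
    [[0, 0, 0], [0, 0, 0.02], -1],
    [[0, 0, 0], [0, 0, 0.025], -1],
    [[0, 0, 0], [0, 0, 0.03], -1],
    [[0, 0, 0], [0, 0, 0.03], -1],
    [[0, 0, 0], [0, 0, 0.03], -1],
    [[0, 0, 0], [0, 0, 0.03], -1],
    [[0, 0, 0], [0, 0, 0.03], -1]
  ]
}}

```text
time: 41.3
tcp_pos: [538.5, 154.6, 298.2]
tcp_rot: [-0.0, 1.0, -0.008, -0.0]
contact_force: [4.6, -0.6, -4.2]
width: 39.5
grasp_force: 10.0
```

```bash
python3 -c "
from h import *
feel(5)"
```

```text
t 41.5 kin 59.59 Tz 0.075±0.015 eff7 -0.084 F [ 4.8 -0.5 -4.5]
idx -13.64 lines [np.float64(-14.5), np.float64(21.0), np.float64(21.25), np.float64(56.75)] number [59.76 59.62 59.69 59.55]
```

{"op": "play_rows", "data": {
  "increments": [
    [[0, 0, 0], [0, 0, 0.005], -1],
    [[0, 0, 0], [0, 0, 0.01], -1],
    [[0, 0, 0], [0, 0, 0.015], -1],
    [[0, 0, 0], [0, 0, 0.02], -1],
    [[0, 0, 0], [0, 0, 0.025], -1],
    [[0, 0, 0], [0, 0, 0.03], -1],
    [[0, 0, 0], [0, 0, 0.03], -1],
    [[0, 0, 0], [0, 0, 0.03], -1],
    [[0, 0, 0], [0, 0, 0.03], -1],
    [[0, 0, 0], [0, 0, 0.03], -1]
  ]
}}

```text
time: 42.8
tcp_pos: [538.5, 154.7, 298.2]
tcp_rot: [-0.0, 1.0, -0.023, 0.0]
contact_force: [5.1, -0.5, -4.2]
width: 39.4
grasp_force: 10.0
```

```bash
python3 -c "
from h import *
feel(5)"
```

```text
t 43.0 kin 59.11 Tz 0.066±0.006 eff7 -0.088 F [ 5.1 -0.5 -3.8]
idx -13.6 lines [np.float64(-16.0), np.float64(19.25), np.float64(19.5), np.float64(19.75), np.float64(54.75), np.float64(55.0)] number [59.33 59.12 59.19 59.26 58.99 59.05]
```

{"op": "play_rows", "data": {
  "increments": [
    [[0, 0, 0], [0, 0, 0.005], -1],
    [[0, 0, 0], [0, 0, 0.01], -1],
    [[0, 0, 0], [0, 0, 0.015], -1],
    [[0, 0, 0], [0, 0, 0.02], -1],
    [[0, 0, 0], [0, 0, 0.025], -1],
    [[0, 0, 0], [0, 0, 0.03], -1],
    [[0, 0, 0], [0, 0, 0.03], -1],
    [[0, 0, 0], [0, 0, 0.03], -1],
    [[0, 0, 0], [0, 0, 0.03], -1],
    [[0, 0, 0], [0, 0, 0.03], -1]
  ]
}}

```text
time: 44.3
tcp_pos: [538.4, 154.6, 298.2]
tcp_rot: [-0.0, 0.999, -0.038, -0.0]
contact_force: [4.2, 0.6, -2.4]
width: 40.1
grasp_force: 10.0
```

```bash
python3 -c "
from h import *
feel(5)"
```

```text
t 44.5 kin 58.63 Tz 0.192±0.010 eff7 -0.179 F [ 3.7  1.  -2.3]
idx -13.56 lines [np.float64(-17.75), np.float64(18.25), np.float64(53.5), np.float64(53.75)] number [58.84 58.84 58.63 58.7 ]
```

The stop came up at 58.6: torque went from about 0.07 to 0.19 N·m, and joint effort from 0.088 to 0.179. I'll let go of the dial, rise and go across to above the handle.

{"op": "play_rows", "data": {
  "increments": [
    [[0, 0, 0], [0, 0, 0], 0.5],
    [[0, 0, 0], [0, 0, 0], 1],
    [[0, 0, -0.8], [0, 0, 0], 1],
    [[0, 0, -1.8], [0, 0, 0], 1],
    [[-0.2, 0.6, -1.9], [0, 0, -0.18], 1],
    [[-0.5, 1.5, -1.9], [0, 0, -0.36], 1],
    [[-0.8, 2.5, -1.9], [0, 0, -0.54], 1],
    [[-1.2, 3.5, -1.9], [0, 0, -0.72], 1],
    [[-1.5, 4.4, -1.9], [0, 0, -0.9], 1],
    [[-1.71, 4.98, -1.9], [0, 0, -1.08], 1]
  ]
}}

```text
time: 45.8
tcp_pos: [474.9, 7.9, 355.3]
tcp_rot: [-0.0, 0.876, 0.483, -0.0]
contact_force: [0.7, -0.7, 0.2]
width: 92.1
grasp_force: 0.0
```

```bash
python3 - <<'E'
from h import *
s,M=st(); c=.9701;sn=-.2426
d=np.array([475.8,9.8,303])-s["tcp_pos"]; print("to handle, tool axes/30",M.T@d/30, "turn", np.arctan2(sn,c)+np.pi/2-np.arctan2(M[1,0],M[0,0]))
E
```

```text
t 45.8 az 57.75 pos [474.919   7.87  355.276] F [ 0.655 -0.706  0.219] T [-0.057  0.066  0.022] w 92.1 g 0.0 q7 -0.4293564518914609
to handle, tool axes/30 [ 0.071 -0.008  1.743] turn 0.31777302401057006
```

{"op": "play_rows", "data": {
  "increments": [
    [[0, 0, 0.3], [0, 0, -0.16], 1],
    [[0, 0, 0.9], [0, 0, -0.32], 1],
    [[0, 0, 1.4], [0, 0, -0.32], 1],
    [[0, 0, 1.73], [0, 0, -0.32], 0.5],
    [[0, 0, 1.73], [0, 0, -0.32], -0.3],
    [[0, 0, 1.73], [0, 0, -0.32], -1],
    [[0, 0, 1.73], [0, 0, -0.32], -1],
    [[0, 0, 1.73], [0, 0, -0.32], -1],
    [[0, 0, 1.73], [0, 0, -0.32], -1],
    [[0, 0, 1.73], [0, 0, -0.32], -1]
  ],
  "force": 25
}}

```text
time: 47.05
tcp_pos: [475.9, 9.5, 303.4]
tcp_rot: [-0.0, 0.789, 0.615, 0.0]
contact_force: [-0.4, 0.3, -0.6]
width: 26.6
grasp_force: 0.0
```

```bash
python3 - <<'E'
from h import *
st(); im,k=cam("wrist"); cv2.imwrite("pics/w5.png",im)
for i in range(5): eyes.camera("wrist")
st()
E
```

```text
t 47.05 az 75.84 pos [475.935   9.479 303.397] F [-0.356  0.306 -0.587] T [-0.101  0.119 -0.008] w 26.6 g 0.0 q7 -0.08260997441735302
t 47.35 az 75.84 pos [476.163   9.383 303.362] F [ 1.469 -0.915 -1.368] T [-0.2   -0.288 -0.011] w 9.3 g 25.0 q7 -0.08257919764471736
```

View pics/w5.png

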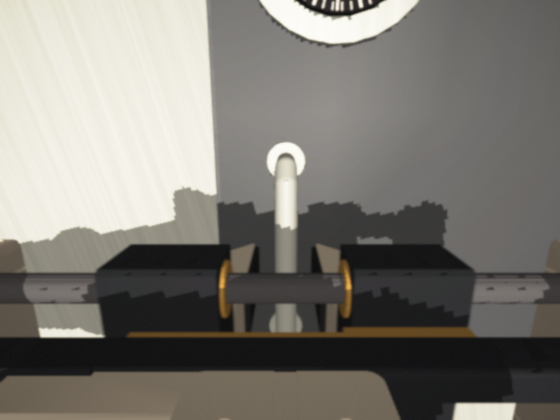

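The handle bar is between the pads, at a width of 9.3 mm. First I'll lift it 2 mm gently as a test.

{"op": "play_rows", "data": {
  "increments": [
    [[0, 0, 0], [0, 0, 0], -1],
    [[0, 0, 0], [0, 0, 0], -1],
    [[0, 0, -0.01], [0, 0, 0], -1],
    [[0, 0, -0.02], [0, 0, 0], -1],
    [[0, 0.005, -0.03], [0, 0, 0], -1],
    [[0, 0.01, -0.04], [0, 0, 0], -1],
    [[0, 0.01, -0.05], [0, 0, 0], -1],
    [[0, 0.015, -0.06], [0, 0, 0], -1],
    [[0, 0.015, -0.07], [0, 0, 0], -1],
    [[0, 0.015, -0.07], [0, 0, 0], -1]
  ],
  "force": 14
}}

```text
time: 48.6
tcp_pos: [476.5, 9.4, 305.2]
tcp_rot: [0.0, 0.789, 0.615, -0.0]
contact_force: [6.2, -1.1, -9.7]
width: 9.3
grasp_force: 14.0
```

```bash
python3 - <<'E'
from h import *
st()
th=np.arange(.1,1.11,.1); ph=.5*th
for a,p in zip(th,ph):
    y=205*(1-np.cos(a))+44*np.sin(a)+159*np.sin(p); z=-(205*np.sin(a)-44*(1-np.cos(a)))+159*(1-np.cos(p)); print(round(a,2),round(p,3),np.round([y/30,z/30],2))
E
```

```text
t 48.6 az 75.85 pos [476.528   9.35  305.152] F [ 6.236 -1.114 -9.66 ] T [-0.325 -1.009  0.036] w 9.3 g 14.0 q7 -0.08482417461834885
0.1 0.05 [ 0.45 -0.67]
0.2 0.1 [ 0.96 -1.3 ]
0.3 0.15 [ 1.53 -1.89]
0.4 0.2 [ 2.16 -2.44]
0.5 0.25 [ 2.85 -2.93]
0.6 0.3 [ 3.59 -3.37]
0.7 0.35 [ 4.37 -3.74]
0.8 0.4 [ 5.19 -4.04]
0.9 0.45 [ 6.04 -4.27]
1.0 0.5 [ 6.92 -4.43]
1.1 0.55 [ 7.81 -4.51]
```

{"op": "play_rows", "data": {
  "increments": [
    [[0, 0, -0.01], [0, 0, 0], -1],
    [[0, 0.005, -0.02], [0, 0, 0], -1],
    [[0, 0.01, -0.03], [0, 0, 0], -1],
    [[0, 0.01, -0.04], [0, 0, 0], -1],
    [[0, 0.015, -0.06], [0, 0, 0], -1],
    [[0, 0.02, -0.08], [0, 0, 0], -1],
    [[0, 0.02, -0.1], [0, 0, 0], -1],
    [[0, 0.025, -0.12], [0, 0, 0], -1],
    [[0, 0.03, -0.13], [0, 0, 0], -1],
    [[0, 0.03, -0.13], [0, 0, 0], -1]
  ]
}}

```text
time: 49.85
tcp_pos: [477.4, 9.1, 309.1]
tcp_rot: [0.0, 0.789, 0.615, 0.0]
contact_force: [5.2, -1.1, -9.0]
width: 9.5
grasp_force: 14.0
```

```bash
python3 - <<'E'
from h import *
st()
im,k=cam("wrist"); im5=cv2.imread("pics/w5.png"); cv2.imwrite("pics/w6.png",im)
E
```

```text
t 49.85 az 75.84 pos [477.418   9.121 309.054] F [ 5.202 -1.121 -9.001] T [-0.243 -1.011  0.001] w 9.5 g 14.0 q7 -0.0888613573225528
```

The force stays at 9 N while the handle rises, so the lid is free. I'll swing it up along the arc, tilting the tool half as much as the lid.

{"op": "play_rows", "data": {
  "increments": [
    [[0, 0.18, -0.23], [0.025, 0, 0], -1],
    [[0, 0.4, -0.47], [0.05, 0, 0], -1],
    [[0, 0.65, -0.79], [0.075, 0, 0], -1],
    [[0, 0.91, -1.1], [0.1, 0, 0], -1],
    [[0, 1.2, -1.4], [0.125, 0, 0], -1],
    [[0, 1.48, -1.69], [0.15, 0, 0], -1],
    [[0, 1.8, -1.97], [0.175, 0, 0], -1],
    [[0, 2.11, -2.24], [0.2, 0, 0], -1],
    [[0, 2.46, -2.49], [0.225, 0, 0], -1],
    [[0, 2.8, -2.73], [0.25, 0, 0], -1]
  ],
  "force": 25
}}

```text
time: 51.15
tcp_pos: [558.2, -11.2, 389.9]
tcp_rot: [-0.1, 0.782, 0.61, -0.078]
contact_force: [1.1, -0.2, -13.5]
width: 9.1
grasp_force: 25.0
```

```bash
python3 - <<'E'
from h import *
s,M=st(); print(M,s["joints"]); im,k=cam("scene"); cv2.imwrite("pics/s7.png",im[100:350,100:460])
E
```

```text
t 51.15 az 75.85 pos [558.209 -11.193 389.896] F [  1.134  -0.205 -13.494] T [-0.36  -0.966  0.001] w 9.1 g 25.0 q7 -0.02172326766872762
[[ 0.244  0.938 -0.244]
 [ 0.97  -0.237  0.061]
 [-0.001 -0.251 -0.968]] [-0.46   0.46   0.597  1.685 -0.291  1.339 -0.022]
```

View pics/s7.png

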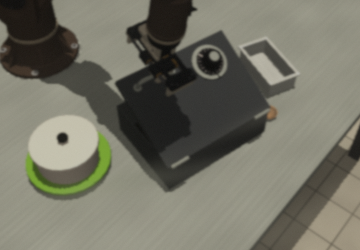

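{"op": "play_rows", "data": {
  "increments": [
    [[0, 0.3, -0.31], [0.025, 0, 0], -1],
    [[0, 0.61, -0.61], [0.05, 0, 0], -1],
    [[0, 0.94, -0.89], [0.075, 0, 0], -1],
    [[0, 1.27, -1.16], [0.1, 0, 0], -1],
    [[0, 1.63, -1.41], [0.125, 0, 0], -1],
    [[0, 1.99, -1.65], [0.15, 0, 0], -1],
    [[0, 2.38, -1.88], [0.175, 0, 0], -1],
    [[0, 2.76, -2.09], [0.2, 0, 0], -1],
    [[0, 3.17, -2.28], [0.225, 0, 0], -1],
    [[0, 3.57, -2.46], [0.25, 0, 0], -1]
  ]
}}

```text
time: 52.45
tcp_pos: [675.9, -41.1, 436.2]
tcp_rot: [-0.198, 0.764, 0.595, -0.154]
contact_force: [-8.5, 1.1, 1.1]
width: 9.0
grasp_force: 25.0
```

```bash
python3 - <<'E'
from h import *
s,M=st(); print(M,s["joints"])
E
```

```text
t 52.45 az 75.82 pos [675.857 -41.082 436.155] F [-8.463  1.076  1.065] T [0.058 1.321 0.093] w 9.0 g 25.0 q7 0.021014232679862833
[[ 0.245  0.848 -0.471]
 [ 0.97  -0.214  0.119]
 [-0.    -0.485 -0.874]] [-0.267  0.725  0.574  1.161 -0.367  1.863  0.021]
```

{"op": "play_rows", "data": {
  "increments": [
    [[0, 0, 0], [0, 0, 0], -0.35],
    [[0, 0, 0], [0, 0, 0], -0.35],
    [[0, 0, 0], [0, 0, 0], -0.35],
    [[0, 0, 0], [0, 0, 0], -0.35],
    [[0, 0, -0.4], [0, 0, 0], -0.35],
    [[0, 0, -0.8], [0, 0, 0], -0.35],
    [[0, 0, -1.3], [0, 0, 0], -0.35],
    [[0, -0.2, -1.8], [0, 0, 0], -0.35],
    [[0, -0.6, -2.4], [0, 0, 0], -0.35],
    [[0, -1.1, -3], [0, 0, 0], -0.35]
  ]
}}

```text
time: 53.7
tcp_pos: [684.5, -44.5, 518.8]
tcp_rot: [-0.193, 0.766, 0.595, -0.15]
contact_force: [0.6, -0.3, -1.6]
width: 30.1
grasp_force: 0.0
```

```bash
python3 - <<'E'
from h import *
s,M=st(); print(s["joints"]); im,k=cam("scene"); cv2.imwrite("pics/s8.png",im)
E
```

```text
t 53.7 az 75.69 pos [684.454 -44.459 518.78 ] F [ 0.632 -0.328 -1.611] T [-0.351 -0.487  0.022] w 30.1 g 0.0 q7 -0.2509445849058721
[ 0.012  0.671  0.012  0.949 -0.126  2.002 -0.251]
```

View pics/s8.png

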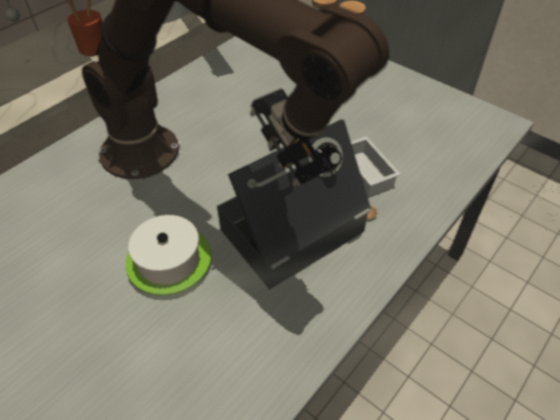

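The lid stands open and the gripper is clear, but joint 6 is at its limit. I'll back off a little and let everything settle.

{"op": "play_rows", "data": {
  "increments": [
    [[0, -0.3, 0], [-0.02, 0, 0], -0.35],
    [[0, -0.7, 0], [-0.05, 0, 0], -0.35],
    [[0, -1.1, 0], [-0.09, 0, 0], -0.35],
    [[0, -1.5, 0], [-0.12, 0, 0], -0.35],
    [[0, -1.8, 0], [-0.15, 0, 0], -0.35],
    [[0, -1.8, 0], [-0.15, 0, 0], -0.35],
    [[0, -1.8, 0], [-0.15, 0, 0], -0.35],
    [[0, -1.8, 0], [-0.15, 0, 0], -0.35],
    [[0, -1.8, 0], [-0.15, 0, 0], -0.35],
    [[0, -1.8, 0], [-0.15, 0, 0], -0.35]
  ]
}}

```text
time: 55.0
tcp_pos: [638.0, -32.5, 545.0]
tcp_rot: [-0.135, 0.778, 0.605, -0.104]
contact_force: [0.6, -0.2, -0.1]
width: 29.9
grasp_force: 0.0
```

```bash
python3 - <<'E'
from h import *
s,M=st(); print(s["joints"]); a,_=cam("scene"); b=cv2.imread("pics/s8.png"); cv2.imwrite("pics/s9.png",a)
d=cv2.absdiff(a,b).max(2); print("lid/hinge region change",(d[200:270,230:330]>25).mean())
print(r.finish_job())
E
```

```text
t 55.0 az 75.76 pos [638.011 -32.547 544.985] F [ 0.569 -0.207 -0.137] T [-0.169 -0.248 -0.062] w 29.9 g 0.0 q7 -0.25869578200265514
[-0.012  0.513  0.011  1.132 -0.094  1.827 -0.259]
lid/hinge region change 0.0
the job is handed in; nothing more can be done
None
```

I dialled 60, 84 and 76, felt the bolt stop at about 58.6 without forcing it, left the lid standing open at about 1 rad with the gripper clear, and handed the job in at about 55 s; joint 6 read 2.002 against its limit of 2 for a moment on the way out, and no verdict was shown.

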